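# Wedge up the hot plate so its feet can be re-padded

## Task

The two right-hand feet of the hot plate need new 4 mm rubber pads. Push the long wooden wedge, thin edge first and flat on the bench, under the lip of the hot plate's right side, about midway between the two feet, until both feet are lifted just off the bench: enough for a 4 mm pad to slip under them, but not more than 10 mm. Leave the pot standing on the hot plate, do not touch the hot plate or the pot (they are warm), do not shove the plate across the bench or disturb the other things, and finish while still holding the wedge in place.

Things in the scene. Friction and masses are not known exactly. Their poses are not given: they have to be found in the camera images.
- hotplate: black electric hot plate, 1.3 kg, loose, on four short feet; 240 mm (its x) by 270 mm (its y), round plate's top 76 mm up. Origin: on the bench under its middle; x to its back (the knob is on the front, -x), y to its left: its RIGHT side is -y; z up. Lifted there (about 8 N at the lip) it tips about its left feet (outer edge y +117 mm); pushing the wedge in takes 7 to 13 N
- foot_front (a point): underside of the right-hand front foot (18 mm wide, at x -95, y -108 mm in the hot plate's frame); its height z is 0 while the foot stands on the bench and is the gap under the foot once lifted
- foot_back (a point): underside of the right-hand back foot (x +95, y -108 mm in the hot plate's frame); height as for foot_front
- lip (a point): lowest line of the rounded lower lip (8 mm thick) along the hot plate's right side, at its middle: x 0, y -131 mm, 13 mm above the bench while the plate stands on its feet. The housing's right face is at y -135 mm. Under the housing, between the feet, the space is free
- wedge: hardwood levelling wedge, 85 g, 160 mm long, 40 mm wide. Origin: centre of its underside; x points along it to the thin edge, z up. From the thin edge (3 mm high) its top rises evenly over 110 mm to 28 mm; the rest, the tail, is a level block 50 mm long, 40 mm wide, 28 mm high
- wedge_tip (a point): middle of the wedge's thin edge, at the underside: x +80 mm in the wedge's frame
- wedge_tail (a point): where to grip the tail across its 40 mm width: x -55 mm in the wedge's frame, 18 mm above its underside
- pot: white enamelled pot with a dark rim and two loop handles, 140 mm across, 88 mm high, 0.4 kg, standing on the round plate of the hot plate; origin: centre of its underside
- block: rectangular hardwood block, 100 x 45 x 30 mm, no slope; origin: centre of its underside. Not needed
- pad_a: new rubber foot pad, a black disc 26 mm across, 4 mm thick; origin: centre of its underside. Not to be moved
- pad_b: second rubber foot pad, same as pad_a. Not to be moved
- amber_bottle: amber glass bottle, 68 mm across, 150 mm high; origin: centre of its underside
- jar: white plastic jar, 60 mm across, 85 mm high; origin: centre of its underside
- flask: conical glass flask, 84 mm across the base, 126 mm high; origin: centre of its underside
- clamp: steel flask clamp with two curved jaws on a rod, 170 mm long, 22 mm high, lying on the bench; origin: under its middle
There are look-alikes about, which are no part of the job. What is shaped like the wedge but blue or purple is not meant.

How it is judged:
By the outcome, as a careful person would: the job done as asked, in the order asked, and still so for the second after the job is handed in, while the arm keeps its last pose, push and grip.
It also fails if it takes over 45 s, if anything falls off the work surface, if the arm or the gripper's body presses on something with over 40 N, if the wrist force passes 120 N, or if a joint passes its speed limit or range.

## Robot

A 6-joint arm with a two-finger parallel gripper is mounted at the origin on the work surface. World frame = base frame: x ahead of the robot, y to its left, z up, the work surface at z = 0. Lengths are in m, angles in rad, forces in N, time in s.
With the tool pointing down it reaches from about 0.225 to 0.875 m from the base axis. Payload 3.4 kg.
Tool frame: the origin (TCP) lies at the very end of the fingers, on their centre line; the grasp point (between the pads) lies behind it (manip.tcp_to_grasp is the z of the grasp point in the tool frame, in m); z points along the fingers, y is the direction in which the jaws open and shut (so a half turn about z gives the same grasp; the last joint's range is limited). The gripper opens to 85 mm and grips with 20 to 120 N. Pads are 22 mm wide; open, the fingers measure 114 mm over their backs; the gripper's body (76 mm by 85 mm) begins 54 mm behind the grasp point. The pads swing forward as they close: fully open they stand 13 mm farther back than shut.
Start: joints at [-1.238, 0.276, 1.505, -0, 1.361, -0.121], TCP at [0.252, -0.517, 0.193] pointing down, gripper open.
Joint ranges: [-2.89, 2.89], [-0.75, 2.08], [0.22, 2.7], [-1.18, 4.32], [0.11, 2.71], [-2.7, 2.7]. Speed limits (rad/s): [2.57, 2.57, 3.14, 3.14, 3.14, 3.14].

## Interface

Orientations are given as a unit quaternion [w, x, y, z].
In Python, from rig import manip, eyes gives the robot as it stands.
- The arm moves only by the tool servo_tool, never from a script. Its argument "increments" is a list of rows, each an object with "slide": the shift along the tool's x, y, z in m, a list of three; "spin": the turn about the tool's z in degrees. A call has 1 to 8 rows; each row shifts and turns the commanded pose from where the row before left it, along the tool's axes as they then stand; what a row does not reach is not made up. A row lasts 1/10 s, in which the tool goes at most 50 mm and 8.59 degrees, less where a joint would pass 70% of its speed; a pose out of reach is approached as far as the arm can. A call is refused whole if a number of a shift passes 0.05 or a number of a turn 8.59, either way. A call with a gripper value outside its range is refused whole. "hand" is the opening, from 0 (shut) to 1 (fully open), set as the call begins (left out, the last holds). The fingers move at their own pace and stop on an object; "newtons" is the grip in N (left out, the last holds). Time passes only in rows, so rows that do not move let the fingers close. It gives the time, the measured TCP pose, the force and the opening at its end, in the units of the state.
- manip.get_state(): the state, without advancing time (a new reading comes with each control period).
- eyes.get_image(name): name is "scene" or "top"; returns the picture (420x560x3 uint8, blue, green, red); there is no depth.
- eyes.calibration(name): a dict with "fx", "fy", "cx", "cy" (pixels), "rvec" (rotation vector, rad) and "tvec" (3), from world to camera coordinates, as OpenCV has them. Camera axes: x right, y down, z forward; pixel columns grow to the right and rows downward; lengths in m; the calibration is good to about 2 mm. A picture is of the moment at which its call begins. calibration takes no time and is no camera call.
- manip.sign_off(): hands the job in, once; it reports no verdict.
The state is a dict: "clock": time; "qpos": joint angles; "qd": joint speeds; "effort": joint torques, N m; "position": TCP position; "ee_rot": TCP orientation; "contact_force": force on the tool from outside, world axes, zero at the start; "moment": the same for the moment, N m; "width": finger opening in m.
Only numpy, scipy, OpenCV 4.12 (cv2) and the standard library are available. Lean on these libraries where they do the work, as an engineer would, in place of code of your own. Each camera call takes 0.05 s, during which the arm holds its last target.

## Working session

There is one attempt and no reset: what is moved stays moved. The work goes in short steps, Python scripts to look and compute and a tool call to move; the robot and the scene stay as the last step left them, time stands still between calls to the robot, and variables do not carry over. Pictures are saved under pics/ and viewed, and the job is handed in when it is done.

Besides the shell and the picture viewer there is one more tool, called after "Emit:" as a command line: name --argument value ..., lists and objects as JSON in quotes. servo_tool: Moves the arm, as the interface text tells. Its arguments: {"type":"object","properties":{"increments":{"type":"array","items":{"type":"object","properties":{"slide":{"type":"array","items":{"type":"number"}},"spin":{"type":"number"}}}},"hand":{"type":"number"},"newtons":{"type":"number"}},"required":["increments"]}

```bash
mkdir -p pics; ls; python3 - <<'E'
from rig import manip, eyes
import cv2
for n in("scene","top"):
    cv2.imwrite(f"pics/{n}0.png",eyes.get_image(n)); print(n,eyes.calibration(n))
print(manip.get_state(), manip.tcp_to_grasp)
E
```

```text
pics
scene {'fx': 424.40980114722424, 'fy': 424.40980114722424, 'cx': 279.7183253080781, 'cy': 207.7399545304182, 'rvec': array([ 0.85226008,  2.35194013, -1.3290659 ]), 'tvec': array([ 0.57962609, -0.04045436,  1.292086  ])}
top {'fx': 451.7396095192492, 'fy': 451.7396095192492, 'cx': 274.26004655843406, 'cy': 193.21711683102615, 'rvec': array([ 2.15626592, -2.17500321,  0.07188862]), 'tvec': array([-0.19826767,  0.55623723,  1.28384461])}
{'clock': 0.1, 'qpos': array([-1.23801547e+00,  2.76533346e-01,  1.50600149e+00,  1.56302195e-05,
        1.36072795e+00, -1.20995740e-01]), 'qd': array([ 0.00015362, -0.00276222, -0.00244308,  0.00124088,  0.00030578,
        0.00152005]), 'effort': array([ 1.44452159e-03, -4.17701018e+01, -2.46404994e+01, -6.99952898e-05,
        5.83266563e-03, -4.01855615e-06]), 'position': array([ 0.25188385, -0.5162929 ,  0.19222738]), 'ee_rot': array([-8.31198756e-04,  9.74371106e-01,  2.24944993e-01, -8.06632428e-05]), 'contact_force': array([0.3777676 , 0.37562253, 0.55649751]), 'moment': array([-0.02803097,  0.01757467, -0.03278809]), 'width': 0.08520141861223497} -0.0187
```

View pics/scene0.png

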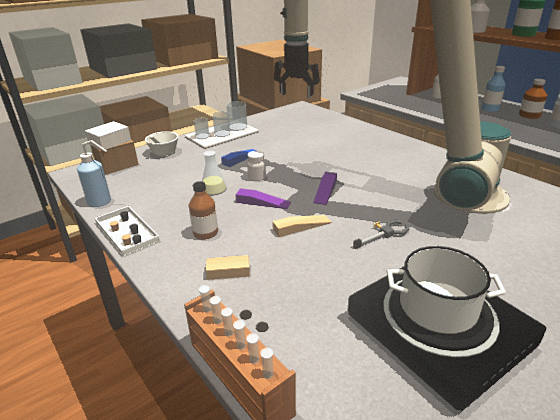

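View pics/top0.png

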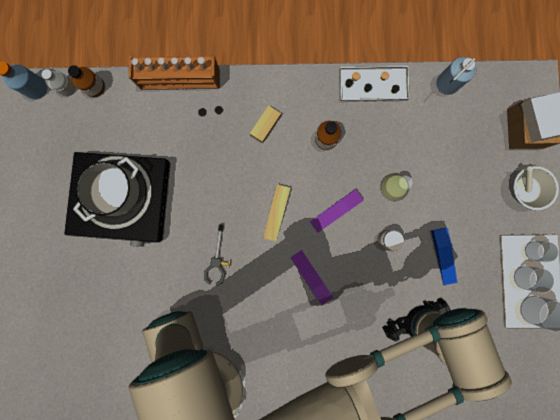

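```bash
cat > h.py <<'E'
import numpy as np, cv2
from rig import manip, eyes
C={n:eyes.calibration(n) for n in("scene","top")}
def KRt(n):
    c=C[n];K=np.array([[c['fx'],0,c['cx']],[0,c['fy'],c['cy']],[0,0,1]])
    return K,cv2.Rodrigues(c['rvec'])[0],np.array(c['tvec'])
def ray(n,px,z):
    K,R,t=KRt(n);px=np.atleast_2d(np.array(px,float))
    d=(R.T@np.linalg.inv(K)@np.c_[px,np.ones(len(px))].T).T
    o=-R.T@t
    return o+d*((z-o[2])/d[:,2])[:,None]
def proj(n,p):
    K,R,t=KRt(n)
    return cv2.projectPoints(np.atleast_2d(np.array(p,float)),C[n]['rvec'],t,K,None)[0][:,0]
E
python3 - <<'E'
import cv2,numpy as np
from h import *
t=cv2.imread('pics/top0.png');s=cv2.imread('pics/scene0.png')
a=cv2.resize(t[170:250,240:310],None,fx=5,fy=5,interpolation=cv2.INTER_CUBIC)
b=cv2.resize(s[200:250,260:340],None,fx=5,fy=5,interpolation=cv2.INTER_CUBIC)
o=np.zeros((400,760,3),np.uint8);o[:400,:350]=a;o[:250,355:755]=b
cv2.imwrite('pics/zw.png',o)
cv2.imwrite('pics/zh.png',cv2.resize(t[140:255,55:180],None,fx=5,fy=5,interpolation=cv2.INTER_CUBIC))
print(ray('top',[[278,212],[265,124],[170,155],[165,242],[141,243],[203,112],[220,110],[222,226],[210,272]],0))
for n,im in(('top',t),('scene',s)):
    h=cv2.cvtColor(im,cv2.COLOR_BGR2HSV)
    m=cv2.inRange(h,(15,70,110),(32,255,255))
    cs,_=cv2.findContours(m,cv2.RETR_EXTERNAL,cv2.CHAIN_APPROX_NONE)
    for c in cs:
        if cv2.contourArea(c)>100: print(n,cv2.contourArea(c),cv2.minAreaRect(c),cv2.approxPolyDP(c,2.5,True)[:,0].tolist())
E
```

```text
[[ 0.50113369 -0.2131241   0.        ]
 [ 0.76402284 -0.17654832  0.        ]
 [ 0.67376526  0.10717898  0.        ]
 [ 0.4161282   0.11860552  0.        ]
 [ 0.41372405  0.18932916  0.        ]
 [ 0.80310075  0.00932618  0.        ]
 [ 0.80851455 -0.0417963   0.        ]
 [ 0.46153597 -0.04869929  0.        ]
 [ 0.32848715 -0.01407661  0.        ]]
top 730.0 ((276.15771484375, 212.40872192382812), (14.300277709960938, 56.106040954589844), 14.931418418884277) [[277, 184], [263, 235], [271, 240], [276, 239], [290, 188]]
top 490.5 ((264.88458251953125, 122.9230728149414), (15.254256248474121, 34.39141082763672), 33.6900634765625) [[269, 106], [250, 132], [260, 140], [280, 114]]
scene 816.0 ((227.18272399902344, 266.8145446777344), (21.275903701782227, 43.207664489746094), 85.48600769042969) [[248, 256], [207, 258], [207, 279], [249, 275], [245, 266]]
scene 635.5 ((301.23529052734375, 221.94117736816406), (16.492422103881836, 56.26826477050781), 75.96376037597656) [[330, 221], [324, 215], [275, 220], [273, 225], [278, 227], [279, 236]]
scene 262.5 ((68.52019500732422, 217.4585723876953)
[... 2612 characters left out ...]
, 56], [177, 52], [177, 59], [168, 49], [170, 63], [177, 59], [178, 63], [181, 59], [186, 64], [101, 78], [102, 75], [87, 66], [79, 68], [82, 83], [42, 91], [24, 92], [33, 87], [21, 77], [15, 81], [19, 91], [24, 92], [19, 93], [24, 103], [222, 64]]
scene 461.0 ((262.94854736328125, 50.57054901123047), (18.09296989440918, 48.19646072387695), 81.11934661865234) [[286, 42], [280, 39], [238, 47], [274, 58], [283, 56], [282, 46]]
scene 378.5 ((68.8360824584961, 4.196719646453857), (4.345715522766113, 138.51968383789062), 84.80557250976562) [[138, 0], [3, 8], [0, 12]]
scene 111.0 ((40.414451599121094, 1.9590864181518555), (2.744171142578125, 81.21927642822266), 85.30131530761719) [[81, 0], [0, 6]]
```

View pics/zw.png

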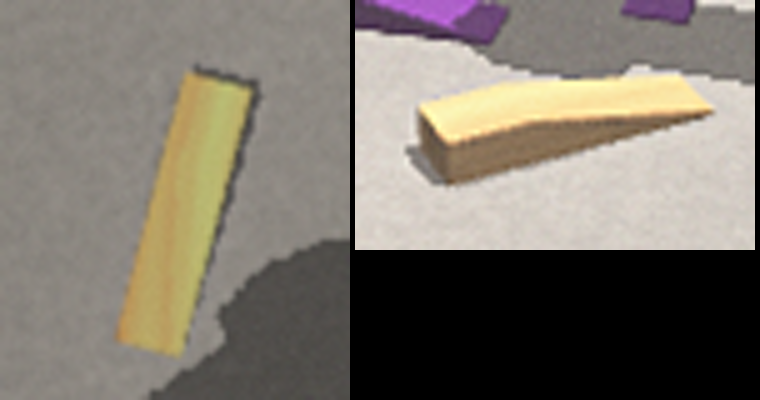

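View pics/zh.png

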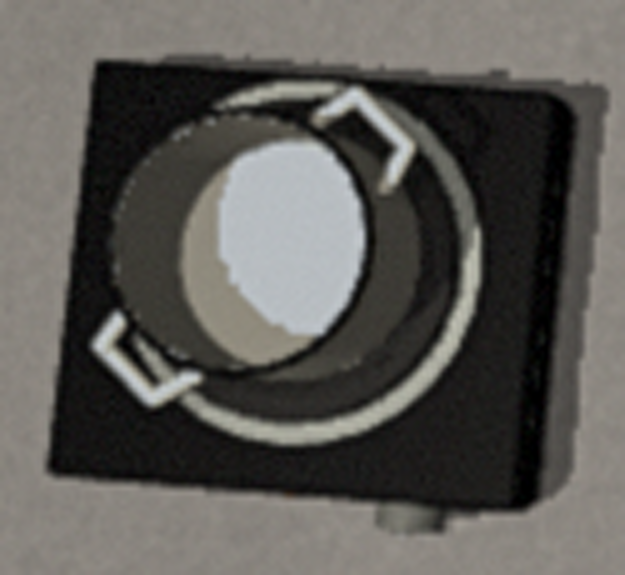

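```bash
python3 - <<'E'
from h import *
t=cv2.imread('pics/top0.png');s=cv2.imread('pics/scene0.png')
for n in C:
    K,R,tt=KRt(n);print(n,-R.T@tt)
cv2.imwrite('pics/zs.png',cv2.resize(cv2.convertScaleAbs(s[240:415,340:550],alpha=2,beta=20),None,fx=3.6,fy=3.4,interpolation=cv2.INTER_CUBIC))
f=lambda x,y:((x+.5)/5-.5+240,(y+.5)/5-.5+170)
tail=ray('top',[f(193,70),f(254,85)],.028)
tip=ray('top',[f(118,342),f(184,356)],.003)
print(tail,tip,'w',np.linalg.norm(tail[0]-tail[1]),np.linalg.norm(tip[0]-tip[1]))
d=tip.mean(0)-tail.mean(0);print(d,np.degrees(np.arctan2(d[1],d[0])))
g=lambda x,y:((x+.5)/5-.5+55,(y+.5)/5-.5+140)
P=[g(97,62),g(575,105),g(520,508),g(50,472)]
for z in(.05,.06,.065): 
    q=ray('top',P,z);print(z,q[:,:2].round(4).tolist(),np.linalg.norm(q-np.roll(q,-1,0),axis=1), proj('scene',q).round(1).tolist())
E
```

```text
scene [1.14595404 0.51520092 0.65455829]
top [ 0.43911316 -0.23130069  1.32312   ]
[[ 0.58173078 -0.2147731   0.028     ]
 [ 0.57268419 -0.24983985  0.028     ]] [[ 0.42568003 -0.16945304  0.003     ]
 [ 0.41729439 -0.20781101  0.003     ]] w 0.0362148805471198 0.039263888129155
[-0.15572028  0.04367445 -0.025     ] 164.33292831505477
0.05 [[0.6769, 0.3727], [0.6487, 0.0953], [0.4194, 0.1236], [0.4416, 0.3921]] [0.27877033 0.23104938 0.26948433 0.23602579] [[465.3, 399.1], [346.5, 295.8], [425.8, 256.4], [545.8, 331.0]]
0.06 [[0.675, 0.3679], [0.647, 0.0928], [0.4195, 0.1208], [0.4416, 0.3872]] [0.27658067 0.22923455 0.26736761 0.23417188] [[464.4, 392.3], [346.4, 291.1], [425.3, 252.3], [544.7, 325.5]]
0.065 [[0.6741, 0.3656], [0.6462, 0.0915], [0.4196, 0.1194], [0.4416, 0.3848]] [0.27548584 0.22832714 0.26630925 0.23324492] [[464.0, 388.9], [346.4, 288.7], [425.1, 250.3], [544.1, 322.7]]
```

View pics/zs.png

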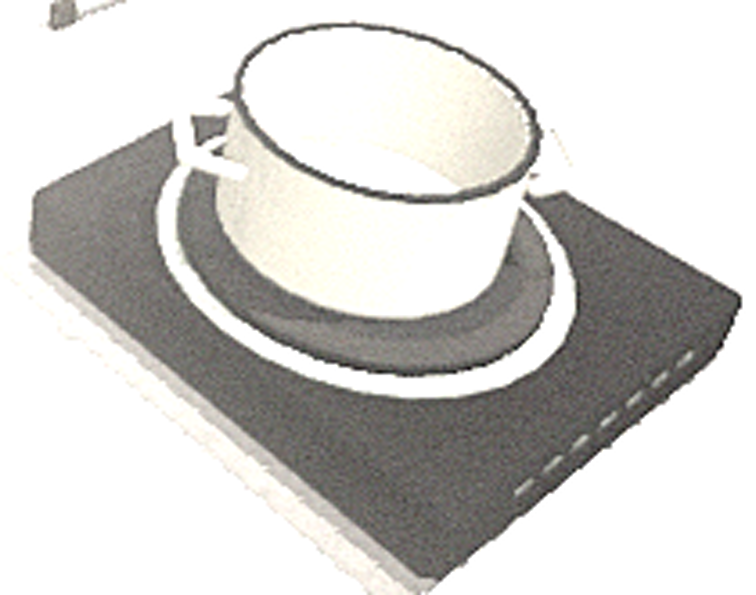

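```bash
python3 - <<'E'
from h import *
t=cv2.imread('pics/top0.png')
g=cv2.cvtColor(t,cv2.COLOR_BGR2GRAY)
for y in (170,200,225): print(y,g[y,62:80].tolist(),g[y,155:182].tolist())
for x in (85,110,160): print(x,g[145:165,x].tolist(),g[228:250,x].tolist())
E
```

```text
170 [133, 131, 133, 130, 130, 129, 131, 133, 130, 96, 24, 14, 18, 15, 13, 16, 12, 14] [24, 21, 26, 24, 26, 25, 20, 25, 24, 17, 1, 4, 1, 0, 35, 67, 84, 79, 78, 84, 108, 136, 136, 137, 138, 140, 137]
200 [134, 135, 133, 132, 139, 124, 47, 7, 14, 18, 15, 19, 19, 19, 19, 13, 10, 24] [24, 26, 27, 25, 32, 20, 16, 0, 7, 5, 0, 31, 66, 79, 80, 77, 78, 99, 138, 137, 132, 134, 133, 136, 138, 136, 136]
225 [135, 137, 125, 45, 16, 18, 20, 19, 20, 19, 22, 19, 20, 16, 18, 19, 20, 19] [33, 31, 28, 20, 5, 2, 16, 1, 23, 57, 81, 77, 79, 78, 84, 109, 139, 140, 135, 134, 134, 132, 134, 131, 135, 135, 133]
85 [129, 127, 129, 130, 132, 133, 127, 88, 24, 13, 15, 17, 15, 20, 7, 6, 19, 13, 21, 15] [22, 17, 19, 23, 24, 22, 15, 15, 56, 116, 137, 134, 133, 132, 134, 134, 137, 134, 135, 138, 140, 133]
110 [132, 133, 134, 132, 132, 135, 123, 75, 66, 37, 21, 97, 165, 164, 134, 45, 24, 12, 41, 78] [120, 36, 19, 27, 19, 26, 20, 27, 21, 20, 59, 119, 143, 135, 134, 133, 135, 134, 133, 132, 133, 137]
160 [140, 138, 134, 135, 140, 137, 135, 136, 136, 137, 126, 80, 68, 22, 11, 20, 19, 26, 18, 25] [5, 0, 4, 0, 2, 4, 1, 1, 1, 0, 0, 1, 6, 52, 108, 137, 132, 131, 132, 134, 133, 136]
```

```bash
python3 - <<'E'
from h import *
t=cv2.imread('pics/top0.png')
g=cv2.cvtColor(t,cv2.COLOR_BGR2GRAY).astype(float)
def cross(v,th): # first index where v falls below th, subpixel
    i=np.argmax(v<th); return i-1+(v[i-1]-th)/(v[i-1]-v[i])
L=[(62+cross(g[y,60:80],70)-2,y) for y in range(165,230)]
Rr=[(185-cross(g[y,185:150:-1],40),y) for y in range(165,232)]
B=[(x,145+cross(g[145:170,x],45)) for x in list(range(80,100))+list(range(130,155))]
F=[(x,252-cross(g[252:228:-1,x],70)) for x in list(range(72,120))+list(range(150,160))]
def fit(P):
    P=np.array(P,np.float32); l=cv2.fitLine(P,cv2.DIST_HUBER,0,.01,.01).ravel()
    n=np.array([-l[1],l[0]]);print('rms',np.sqrt(np.mean(((P-l[2:])@n)**2)),len(P));return l
def isec(a,b):
    s=np.linalg.solve(np.c_[a[:2],-b[:2]],b[2:]-a[2:]);return a[2:]+s[0]*a[:2]
l,r,b,f=map(fit,(L,Rr,B,F))
BL,BR,FL,FR=isec(b,l),isec(b,r),isec(f,l),isec(f,r)
print(BL,BR,FL,FR)
for h in(.05,.055,.06,.065):
  for zr in(.013,.02):
    q=np.r_[ray('top',[BL,FL],h),ray('top',[BR,FR],zr)][:,:2]
    bl,fl,br,fr=q
    a=lambda v:np.degrees(np.arctan2(v[1],v[0]))
    # right-face dist
    u=(bl-fl)/np.linalg.norm(bl-fl);v=np.array([-u[1],u[0]])
    print(h,zr,q.round(4).tolist(),'yaw L',a(bl-fl),'R',a(br-fr),'len',np.linalg.norm(bl-fl),np.linalg.norm(br-fr),'width',((bl+fl)/2-(br+fr)/2)@v, proj('scene',np.r_[bl,h]))
E
```

```text
rms 0.10615822 65
rms 0.109885395 67
rms 0.20693785 45
rms 0.16112791 58
[ 73.56207 151.32484] [170.23062 158.3116 ] [ 63.759605 234.68832 ] [161.86206 242.29713]
0.05 0.013 [[0.6788, 0.374], [0.4397, 0.3945], [0.6616, 0.103], [0.4156, 0.1243]] yaw L -4.889005827936621 R -4.9403669890977655 len 0.2400085327298614 0.24693054310416657 width 0.2713450637610939 [[465.37872521 400.43053522]]
0.05 0.02 [[0.6788, 0.374], [0.4397, 0.3945], [0.6604, 0.1013], [0.4157, 0.1224]] yaw L -4.889005827936621 R -4.940366989097769 len 0.2400085327298614 0.2456111877784114 width 0.2732268652996302 [[465.37872521 400.43053522]]
0.055 0.013 [[0.6779, 0.3716], [0.4397, 0.392], [0.6616, 0.103], [0.4156, 0.1243]] yaw L -4.88900582793667 R -4.9403669890977655 len 0.23906593292625314 0.24693054310416657 width 0.26889618604603227 [[464.95592229 397.01687036]]
0.055 0.02 [[0.6779, 0.3716], [0.4397, 0.392], [0.6604, 0.1013], [0.4157, 0.1224]] yaw L -4.88900582793667 R -4.940366989097769 len 0.23906593292625314 0.2456111877784114 width 0.27077798758456867 [[464.95592229 397.01687036]]
0.06 0.013 [[0.677, 0.3693], 
[... 183 characters left out ...]
2 393.59773104]]
0.06 0.02 [[0.677, 0.3693], [0.4397, 0.3896], [0.6604, 0.1013], [0.4157, 0.1224]] yaw L -4.889005827936639 R -4.940366989097769 len 0.23812333312264486 0.2456111877784114 width 0.26832910986950703 [[464.53244132 393.59773104]]
0.065 0.013 [[0.676, 0.3669], [0.4397, 0.3871], [0.6616, 0.103], [0.4156, 0.1243]] yaw L -4.8890058279366615 R -4.9403669890977655 len 0.2371807333190366 0.24693054310416657 width 0.26399843061590905 [[464.10828068 390.17310409]]
0.065 0.02 [[0.676, 0.3669], [0.4397, 0.3871], [0.6604, 0.1013], [0.4157, 0.1224]] yaw L -4.8890058279366615 R -4.940366989097769 len 0.2371807333190366 0.2456111877784114 width 0.2658802321544454 [[464.10828068 390.17310409]]
```

Emit:
servo_tool --increments '[{"slide":[0.04,-0.013,0]},{"slide":[0.04,-0.013,0]},{"slide":[0.04,-0.013,0]},{"slide":[0.04,-0.013,0]},{"slide":[0.04,-0.013,0]},{"slide":[0.04,-0.013,0]},{"slide":[0.04,-0.013,0]},{"slide":[0.04,-0.013,0]}]' --hand 1

```text
$.increments[0]: bad value
```

Emit:
servo_tool --increments '[{"spin":-8.5},{"spin":-8.5},{"spin":-8.5},{"spin":-8.5},{"spin":-8.5},{"spin":-8.5},{"spin":-8.5},{"spin":-8.5}]'

```text
$.increments[0]: bad value
```

Emit:
servo_tool --increments '[{"spin":-8.5},{"spin":-8.5},{"spin":-8.5},{"spin":-8.5},{"spin":-8.5},{"spin":-8.5},{"spin":-8.5},{"spin":-8.5}]'

```text
$.increments[0]: bad value
```

```bash
cat >> h.py <<'E'
from scipy.spatial.transform import Rotation as Ro
def need(xyz,yaw):
    s=manip.get_state();q=s['ee_rot'];R=Ro.from_quat([q[1],q[2],q[3],q[0]]).as_matrix()
    cy=np.degrees(np.arctan2(R[1,0],R[0,0]))
    print('clk',s['clock'],'pos',s['position'].round(4),'yaw',cy.round(2),'zdir',R[:,2].round(4),'slide',(R.T@(np.array(xyz)-s['position'])).round(4),'spin',-(((yaw-cy)+180)%360-180),'F',s['contact_force'].round(2),'w',s['width'].round(4),'q',s['qpos'].round(2))
E
python3 -c "
from h import *
need([.5531,-.2256,.19],164.3)
cv2.imwrite('pics/t1.png',eyes.get_image('top'));cv2.imwrite('pics/s1.png',eyes.get_image('scene'))"
```

```text
Traceback (most recent call last):
  File "h.py", line 19, in need
    print('clk',s['clock'],'pos',s['position'].round(4),'yaw',cy.round(2),'zdir',R[:,2].round(4),'slide',(R.T@(np.array(xyz)-s['position'])).round(4),'spin',-(((yaw-cy)+180)%360-180),'F',s['contact_force'].round(2),'w',s['width'].round(4),'q',s['qpos'].round(2))
                                                                                                                                                                                                                           ^^^^^^^^^^^^^^^^
AttributeError: 'float' object has no attribute 'round'
```

Both keys are needed in each row.

Emit:
servo_tool --increments '[{"slide":[0.04,-0.013,0],"spin":0},{"slide":[0.04,-0.013,0],"spin":0},{"slide":[0.04,-0.013,0],"spin":0},{"slide":[0.04,-0.013,0],"spin":0},{"slide":[0.04,-0.013,0],"spin":0},{"slide":[0.04,-0.013,0],"spin":0},{"slide":[0.04,-0.013,0],"spin":0},{"slide":[0.04,-0.013,0],"spin":0}]' --hand 1

```text
clock: 0.9
position: [0.4949, -0.2815, 0.1926]
ee_rot: [-0.0, 0.974, 0.225, -0.0]
contact_force: [0.5, -1.2, -0.6]
width: 0.0851
```

Emit:
servo_tool --increments '[{"slide":[0,0,0],"spin":-8.5},{"slide":[0,0,0],"spin":-8.5},{"slide":[0,0,0],"spin":-8.5},{"slide":[0,0,0],"spin":-8.5},{"slide":[0,0,0],"spin":-8.5},{"slide":[0,0,0],"spin":-8.5},{"slide":[0,0,0],"spin":-8.5},{"slide":[0,0,0],"spin":-8.5}]'

```text
clock: 1.7
position: [0.4938, -0.2828, 0.1925]
ee_rot: [-0.001, 0.68, 0.733, -0.0]
contact_force: [0.3, -0.2, -0.4]
width: 0.0855
```

Emit:
servo_tool --increments '[{"slide":[0,0,0],"spin":-8.5},{"slide":[0,0,0],"spin":-8.5},{"slide":[0,0,0],"spin":-8.5},{"slide":[0,0,0],"spin":-8.5},{"slide":[0,0,0],"spin":-8.5},{"slide":[0,0,0],"spin":-8.5},{"slide":[0,0,0],"spin":-8.5},{"slide":[0,0,0],"spin":-8.5}]'

```text
clock: 2.5
position: [0.4938, -0.2829, 0.1925]
ee_rot: [-0.001, 0.153, 0.988, 0.0]
contact_force: [-0.2, -0.1, -0.5]
width: 0.0855
```

```bash
sed -i "s/s\['width'\].round(4)/round(s['width'],4)/" h.py
python3 -c "
from h import *
need([.5531,-.2256,.19],164.3)
cv2.imwrite('pics/t1.png',eyes.get_image('top'));cv2.imwrite('pics/s1.png',eyes.get_image('scene'))"
```

```text
clk 2.5 pos [ 0.4938 -0.2829  0.1925] yaw 162.35 zdir [-9.e-04  6.e-04 -1.e+00] slide [-0.0392  0.0725  0.0025] spin -1.9478894732616254 F [-0.24 -0.11 -0.5 ] w 0.0855 q [-0.64  0.27  1.52 -0.    1.36 -1.91]
```

Emit:
servo_tool --increments '[{"slide":[0,0,0],"spin":-1.9},{"slide":[-0.018,0.037,0],"spin":0},{"slide":[-0.019,0.037,0],"spin":0},{"slide":[0,0,0.04],"spin":0},{"slide":[0,0,0.04],"spin":0},{"slide":[0,0,0.03],"spin":0},{"slide":[0,0,0],"spin":0}]'

```text
clock: 3.3
position: [0.5465, -0.2201, 0.0784]
ee_rot: [-0.005, 0.141, 0.99, 0.002]
contact_force: [-0.9, -0.2, -0.2]
width: 0.0853
```

```bash
python3 -c "
from h import *
need([.5531,-.2256,.005],164.3)
t=eyes.get_image('top');s=eyes.get_image('scene')
o=np.zeros((420,800,3),np.uint8)
o[:400,:400]=cv2.resize(t[160:260,230:330],(400,400));o[:400,400:]=cv2.resize(s[150:250,240:340],(400,400))
cv2.imwrite('pics/c2.png',o)"
```

```text
clk 3.3 pos [ 0.5465 -0.2201  0.0784] yaw 163.76 zdir [-0.0093  0.005  -0.9999] slide [-0.0086 -0.0036  0.0733] spin -0.5441104052380581 F [-0.92 -0.24 -0.2 ] w 0.0853 q [-0.5   0.39  1.64 -0.    1.13 -1.79]
```

View pics/c2.png

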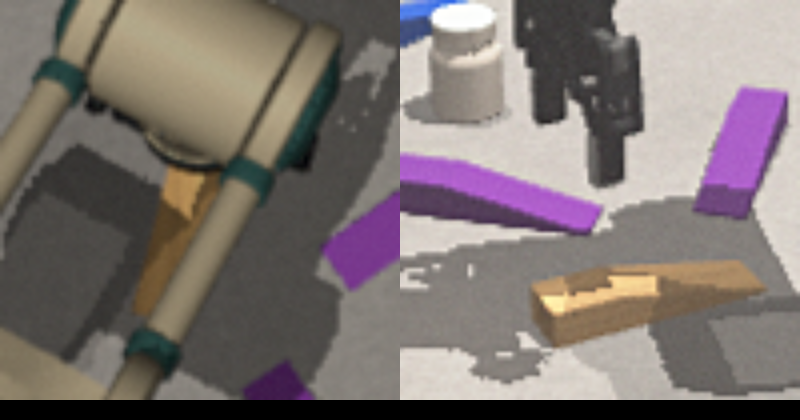

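Emit:
servo_tool --increments '[{"slide":[0,0,0],"spin":0},{"slide":[0,0,0],"spin":0}]'

```text
clock: 3.6
position: [0.5516, -0.2232, 0.0852]
ee_rot: [0.002, 0.14, 0.99, -0.001]
contact_force: [0.2, 0.4, -0.4]
width: 0.0856
```

```bash
python3 -c "
from h import *
need([.5531,-.2256,.005],164.3)"
```

```text
clk 3.6 pos [ 0.5516 -0.2232  0.0852] yaw 163.85 zdir [ 0.0036 -0.002  -1.    ] slide [-0.0018 -0.0018  0.0802] spin -0.4495356400384196 F [ 0.17  0.38 -0.39] w 0.0856 q [-0.5   0.38  1.63 -0.    1.13 -1.79]
```

Emit:
servo_tool --increments '[{"slide":[-0.002,-0.002,0.025],"spin":-0.4},{"slide":[0,0,0.02],"spin":0},{"slide":[0,0,0.015],"spin":0},{"slide":[0,0,0.01],"spin":0},{"slide":[0,0,0.005],"spin":0},{"slide":[0,0,0],"spin":0},{"slide":[0,0,0],"spin":0},{"slide":[0,0,0],"spin":0}]'

```text
clock: 4.4
position: [0.5522, -0.2251, 0.0089]
ee_rot: [0.001, 0.137, 0.991, -0.0]
contact_force: [-0.1, 0.9, 0.3]
width: 0.0852
```

```bash
python3 -c "
from h import *
need([.5531,-.2256,.005],164.3)
t=eyes.get_image('top');s=eyes.get_image('scene')
o=np.zeros((420,800,3),np.uint8)
o[:400,:400]=cv2.resize(t[160:260,230:330],(400,400));o[:400,400:]=cv2.resize(s[150:250,240:340],(400,400))
cv2.imwrite('pics/c3.png',o)"
```

```text
clk 4.4 pos [ 0.5522 -0.2251  0.0089] yaw 164.3 zdir [ 0.0016 -0.001  -1.    ] slide [-0.001  -0.0002  0.0039] spin -0.0009601470788993538 F [-0.08  0.92  0.28] w 0.0852 q [-0.5   0.46  1.72 -0.    0.96 -1.8 ]
```

View pics/c3.png

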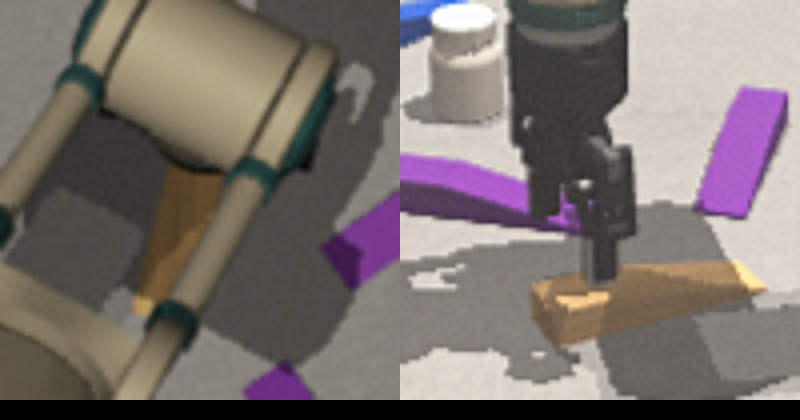

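```bash
python3 -c "
from h import *
d=np.array([.27,.963,0]);c=np.array([.5522,-.2251,.0])
print(((proj('scene',[c+[0,0,.009],c+d*.05+[0,0,.022],c-d*.05+[0,0,.022],c+d*.02+[0,0,.028],c-d*.02+[0,0,.028],c+d*.02,])-[240,150])*4+[400,0]).round())
"
```

```text
[[572. 311.]
 [603. 333.]
 [543. 259.]
 [584. 302.]
 [560. 273.]
 [585. 337.]]
```

```bash
python3 -c "
from h import *
s=eyes.get_image('scene')
o=cv2.resize(cv2.convertScaleAbs(s[155:245,255:345],alpha=1.8,beta=30),(600,600),interpolation=cv2.INTER_CUBIC)
c=np.array([.5522,-.2251,.0]);d=np.array([.27,.963,0])
for p in [c+[0,0,.009],c+d*.05+[0,0,.022],c-d*.05+[0,0,.022]]:
    q=(proj('scene',p)[0]-[255,155])*600/90;cv2.circle(o,tuple(q.astype(int).tolist()),4,(0,0,255),-1)
cv2.imwrite('pics/c4.png',o)
print(proj('scene',[.252,-.517,.193]))
cv2.imwrite('pics/c5.png',cv2.resize(cv2.convertScaleAbs(cv2.imread('pics/scene0.png')[20:120,240:340],alpha=1.8,beta=30),(500,500)))
"
```

```text
[[295.94717897 110.6155191 ]]
```

View pics/c4.png

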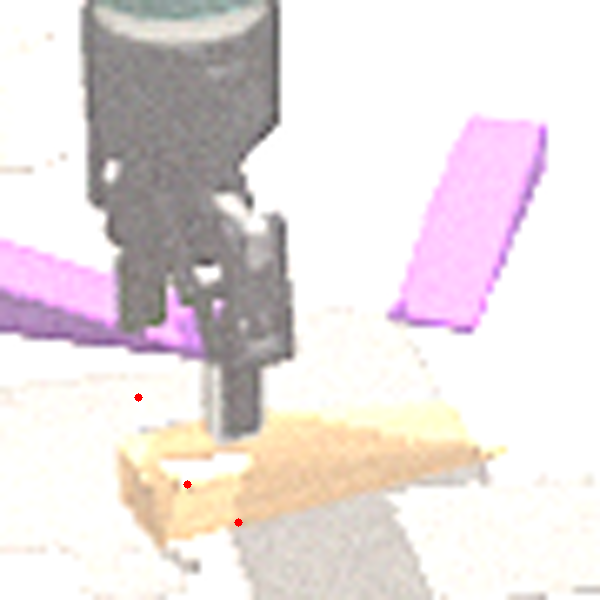

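View pics/c5.png

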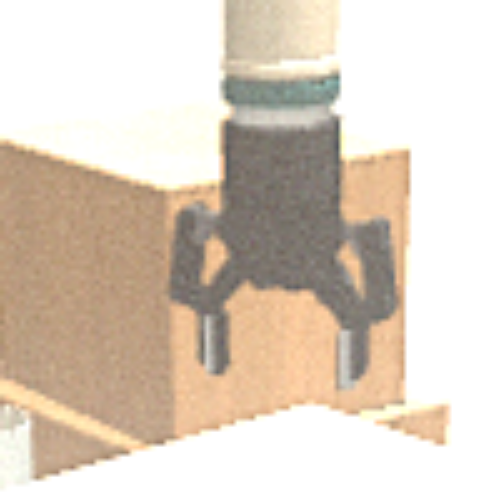

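```bash
python3 -c "
from h import *
print(proj('top',[[.252,-.517,.193],[.252,-.517,.235],[.2,-.517,.193]]),proj('scene',[[.252,-.517,.193],[.252,-.517,.235],[.2,-.517,.193]]))
s=cv2.imread('pics/top0.png')
cv2.imwrite('pics/c6.png',cv2.resize(cv2.convertScaleAbs(s[280:380,370:470],alpha=2.5,beta=30),(600,600),interpolation=cv2.INTER_CUBIC))
"
```

```text
[[402.21103008 309.25200512]
 [406.85532041 312.2502052 ]
 [402.91015475 331.044277  ]] [[295.94717897 110.6155191 ]
 [295.90505189  98.08285219]
 [307.59787426 107.15731116]]
```

View pics/c6.png

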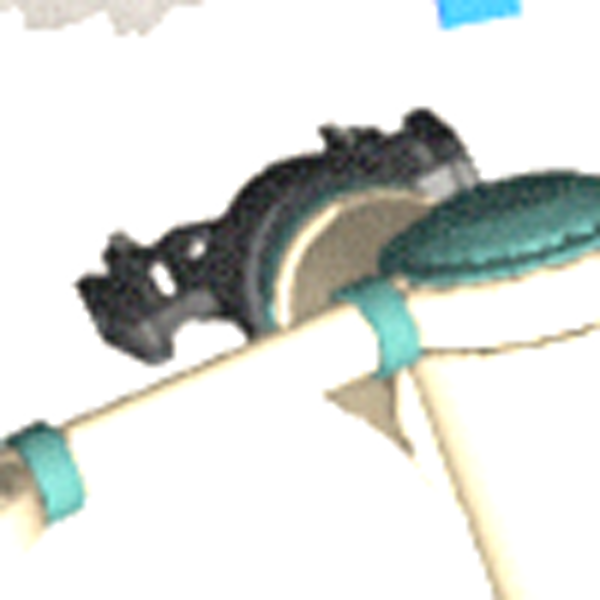

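```bash
python3 -c "
from h import *
c=np.array([.5522,-.2251,.0]);d=np.array([.27,.963,0])
for z in(.03,.04,.05,.06,.07):print(z,proj('scene',[c+d*.05+[0,0,z],c-d*.05+[0,0,z],c+d*.043+[0,0,z]]).round(1).tolist())
print(255+235/6.667,155+440/6.667,255+140/6.667,155+330/6.667)
"
```

```text
0.03 [[290.7, 230.8], [275.6, 212.2], [289.6, 229.4]]
0.04 [[290.7, 227.6], [275.5, 209.2], [289.6, 226.2]]
0.05 [[290.7, 224.4], [275.4, 206.1], [289.5, 223.0]]
0.06 [[290.6, 221.1], [275.3, 202.9], [289.5, 219.8]]
0.07 [[290.6, 217.8], [275.2, 199.8], [289.4, 216.5]]
290.2482375881206 220.99670016499175 275.9989500524974 204.4975251237438
```

Emit:
servo_tool --increments '[{"slide":[0,0,0.005],"spin":0},{"slide":[0,0,0.004],"spin":0},{"slide":[0,0,0],"spin":0},{"slide":[0,0,0],"spin":0}]'

```text
clock: 4.95
position: [0.5513, -0.2246, -0.0014]
ee_rot: [-0.0, 0.137, 0.991, 0.0]
contact_force: [-0.6, -1.0, -0.2]
width: 0.0857
```

Emit:
servo_tool --increments '[{"slide":[0,0,0.006],"spin":0},{"slide":[0,0,0.006],"spin":0},{"slide":[0,0,0.004],"spin":0},{"slide":[0,0,0],"spin":0},{"slide":[0,0,0],"spin":0}]'

```text
clock: 5.45
position: [0.5514, -0.2247, -0.0173]
ee_rot: [-0.0, 0.137, 0.991, 0.0]
contact_force: [-0.4, -0.1, -1.6]
width: 0.0853
```

```bash
python3 -c "
from h import *
need([.5531,-.2256,.0],164.3)
s=eyes.get_image('scene')
o=cv2.resize(cv2.convertScaleAbs(s[155:245,255:345],alpha=1.5,beta=10),(600,600),interpolation=cv2.INTER_CUBIC)
cv2.imwrite('pics/c7.png',o)
"
```

```text
clk 5.45 pos [ 0.5514 -0.2247 -0.0173] yaw 164.3 zdir [-3.e-04  1.e-04 -1.e+00] slide [-0.0018 -0.0004 -0.0173] spin 0.0003696061135656237 F [-0.36 -0.09 -1.6 ] w 0.0853 q [-0.5   0.49  1.74 -0.    0.91 -1.8 ]
```

View pics/c7.png

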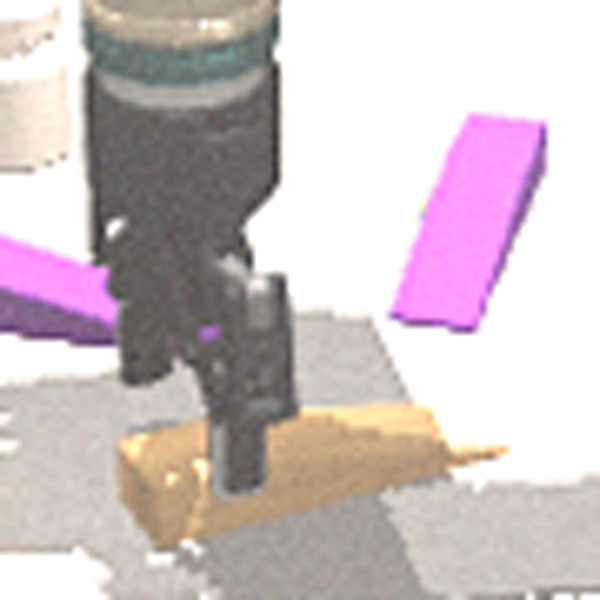

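Emit:
servo_tool --increments '[{"slide":[-0.001,0,0.007],"spin":0},{"slide":[0,0,0.007],"spin":0},{"slide":[0,0,0.005],"spin":0},{"slide":[0,0,0],"spin":0},{"slide":[0,0,0],"spin":0}]'

```text
clock: 6.0
position: [0.5523, -0.2249, -0.0363]
ee_rot: [-0.0, 0.137, 0.991, 0.0]
contact_force: [-1.2, -0.5, 0.6]
width: 0.0854
```

```bash
python3 -c "
from h import *
need([.5531,-.2256,.0],164.3)
s=eyes.get_image('scene')
o=cv2.resize(cv2.convertScaleAbs(s[155:245,255:345],alpha=1.5,beta=10),(600,600),interpolation=cv2.INTER_CUBIC)
cv2.imwrite('pics/c8.png',o)
"
```

```text
clk 6.0 pos [ 0.5523 -0.2249 -0.0363] yaw 164.3 zdir [-5.e-04  2.e-04 -1.e+00] slide [-0.0009 -0.0005 -0.0363] spin -6.5708433965028235e-06 F [-1.18 -0.5   0.59] w 0.0854 q [-0.5   0.52  1.76 -0.    0.87 -1.8 ]
```

View pics/c8.png

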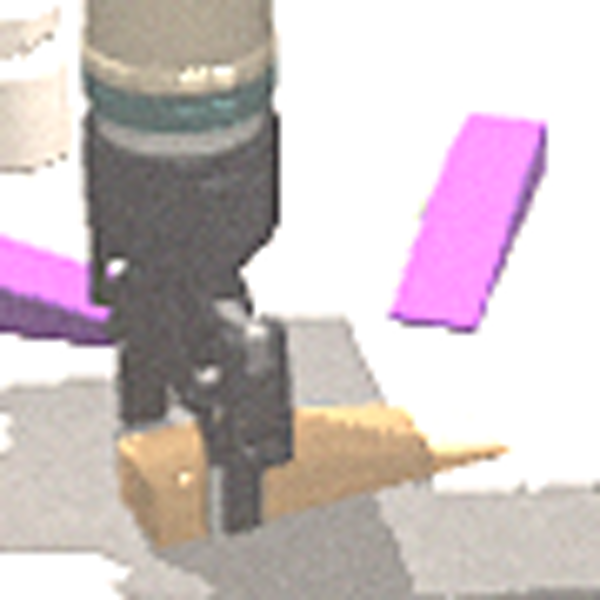

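Emit:
servo_tool --increments '[{"slide":[-0.001,0,0.005],"spin":0},{"slide":[0,0,0],"spin":0}]'

```text
clock: 6.25
position: [0.5533, -0.2252, -0.0414]
ee_rot: [-0.0, 0.137, 0.991, 0.0]
contact_force: [0.2, 0.7, -0.6]
width: 0.0854
```

Emit:
servo_tool --increments '[{"slide":[0,0,0],"spin":0},{"slide":[0,0,0],"spin":0},{"slide":[0,0,0],"spin":0},{"slide":[0,0,0],"spin":0},{"slide":[0,0,0],"spin":0},{"slide":[0,0,0],"spin":0},{"slide":[0,0,0],"spin":0},{"slide":[0,0,0],"spin":0}]' --hand 0 --newtons 70

```text
clock: 7.05
position: [0.5546, -0.2258, -0.0395]
ee_rot: [0.001, 0.137, 0.991, -0.0]
contact_force: [-0.3, 0.8, 6.7]
width: 0.0388
```

```bash
python3 -c "
from h import *
need([.5531,-.2256,.0],164.3)
s=eyes.get_image('scene')
o=cv2.resize(cv2.convertScaleAbs(s[155:245,255:345],alpha=1.5,beta=10),(600,600),interpolation=cv2.INTER_CUBIC)
cv2.imwrite('pics/c9.png',o)
"
```

```text
clk 7.05 pos [ 0.5546 -0.2258 -0.0395] yaw 164.29 zdir [ 0.0025 -0.0012 -1.    ] slide [ 0.0014 -0.0002 -0.0395] spin -0.005624111680106125 F [-0.33  0.81  6.7 ] w 0.0388 q [-0.5   0.52  1.76  0.    0.86 -1.8 ]
```

View pics/c9.png

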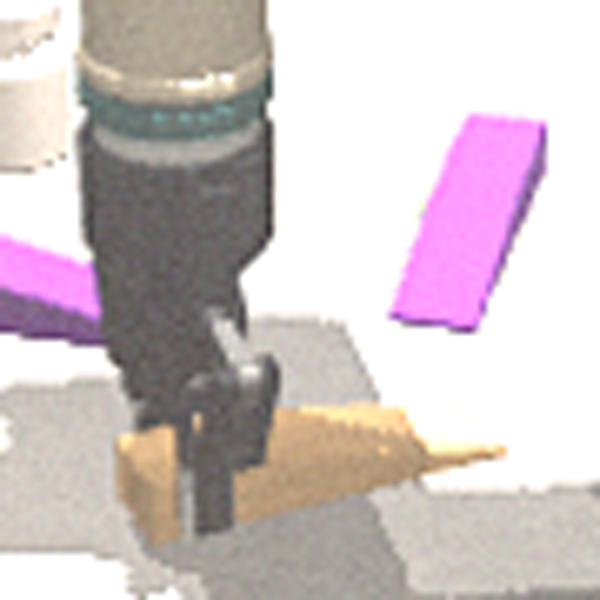

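Emit:
servo_tool --increments '[{"slide":[0,0,-0.01],"spin":0},{"slide":[0,0,-0.02],"spin":0},{"slide":[0,0,-0.02],"spin":0},{"slide":[0,0,0],"spin":4},{"slide":[0,0,0],"spin":8},{"slide":[0,0,0],"spin":8},{"slide":[0,0,0],"spin":8},{"slide":[0,0,0],"spin":8}]'

```text
clock: 7.9
position: [0.5533, -0.2252, 0.0094]
ee_rot: [0.0, 0.439, 0.899, -0.0]
contact_force: [-0.0, 0.1, -0.6]
width: 0.0386
```

Emit:
servo_tool --increments '[{"slide":[0,0,0],"spin":8},{"slide":[0,0,0],"spin":8},{"slide":[0,0,0],"spin":8},{"slide":[0,0,0],"spin":8},{"slide":[0,0,0],"spin":7},{"slide":[0,0,0],"spin":4},{"slide":[0,0,0],"spin":0},{"slide":[0,0,0],"spin":0}]'

```text
clock: 8.7
position: [0.5534, -0.2253, 0.0092]
ee_rot: [0.0, 0.735, 0.678, -0.0]
contact_force: [-0.2, 0.1, -0.4]
width: 0.0392
```

```bash
python3 -c "
from h import *
need([.5232,-.0469,.010],85.1)"
```

```text
clk 8.7 pos [ 0.5534 -0.2253  0.0092] yaw 85.39 zdir [ 0.e+00 -1.e-04 -1.e+00] slide [ 0.1754 -0.0444 -0.0008] spin 0.2906925450116091 F [-0.22  0.07 -0.39] w 0.0392 q [-0.5   0.46  1.71 -0.    0.97 -0.42]
```

Emit:
servo_tool --increments '[{"slide":[0.02,-0.006,0],"spin":0.3},{"slide":[0.03,-0.008,0],"spin":0},{"slide":[0.035,-0.009,0],"spin":0},{"slide":[0.03,-0.008,0],"spin":0},{"slide":[0.025,-0.006,0],"spin":0},{"slide":[0.015,-0.004,0],"spin":0},{"slide":[0,0,0],"spin":0},{"slide":[0,0,0],"spin":0}]'

```text
clock: 9.5
position: [0.5267, -0.0679, 0.0092]
ee_rot: [0.001, 0.737, 0.676, 0.0]
contact_force: [-0.1, -0.6, -0.5]
width: 0.039
```

```bash
python3 -c "
from h import *
need([.5232,-.0469,.010],85.1)
t=eyes.get_image('top')
o=cv2.resize(cv2.convertScaleAbs(t[130:280,60:260],alpha=1.5,beta=10),(800,600),interpolation=cv2.INTER_CUBIC)
cv2.imwrite('pics/d1.png',o)"
```

```text
clk 9.5 pos [ 0.5267 -0.0679  0.0092] yaw 85.07 zdir [ 0.001  -0.0011 -1.    ] slide [ 0.0207 -0.0053 -0.0008] spin -0.03458806274122139 F [-0.12 -0.58 -0.54] w 0.039 q [-0.26  0.38  1.86 -0.    0.9  -0.17]
```

View pics/d1.png

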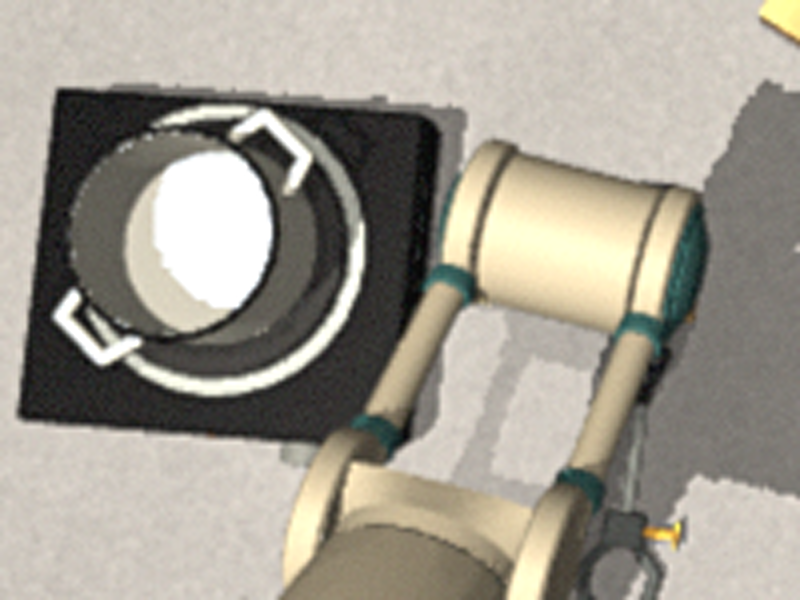

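```bash
python3 -c "
from h import *
s=eyes.get_image('scene')
cv2.imwrite('pics/d2.png',cv2.resize(s[100:400,160:560],(800,600)))"
```

```text
(no output)
```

View pics/d2.png

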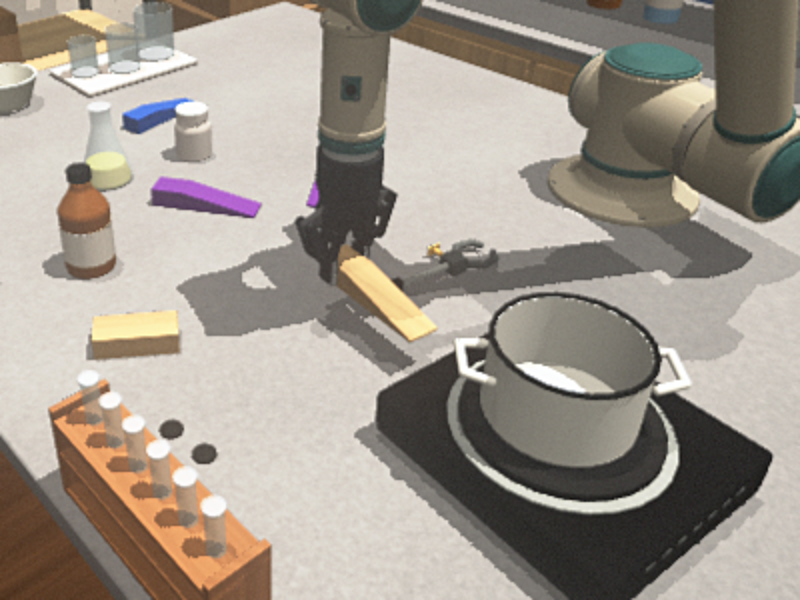

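Emit:
servo_tool --increments '[{"slide":[0,-0.005,0.005],"spin":0},{"slide":[0,0,0.015],"spin":0},{"slide":[0,0,0.012],"spin":0},{"slide":[0,0,0.008],"spin":0},{"slide":[0,0,0.004],"spin":0},{"slide":[0,0,0.001],"spin":0},{"slide":[0,0,0],"spin":0},{"slide":[0,0,0],"spin":0}]'

```text
clock: 10.4
position: [0.5215, -0.067, -0.0356]
ee_rot: [0.0, 0.737, 0.676, 0.0]
contact_force: [0.2, -0.3, -0.1]
width: 0.0385
```

Emit:
servo_tool --increments '[{"slide":[0,0,0.002],"spin":0},{"slide":[0,0,0],"spin":0}]'

```text
clock: 10.6
position: [0.5211, -0.0668, -0.0379]
ee_rot: [0.0, 0.737, 0.676, 0.0]
contact_force: [-0.7, 0.1, -1.6]
width: 0.0391
```

```bash
python3 -c "
from h import *
need([.5232,-.0469,-.0395],85.1)
s=eyes.get_image('scene');cv2.imwrite('pics/d3raw.png',s)
cv2.imwrite('pics/d3.png',cv2.resize(s[190:290,300:420],(720,600),interpolation=cv2.INTER_CUBIC))"
```

```text
clk 10.6 pos [ 0.5211 -0.0668 -0.0379] yaw 85.01 zdir [ 3.e-04 -2.e-04 -1.e+00] slide [0.0201 0.0003 0.0016] spin -0.09025956097343624 F [-0.65  0.09 -1.63] w 0.0391 q [-0.26  0.44  1.92 -0.    0.78 -0.17]
```

View pics/d3.png

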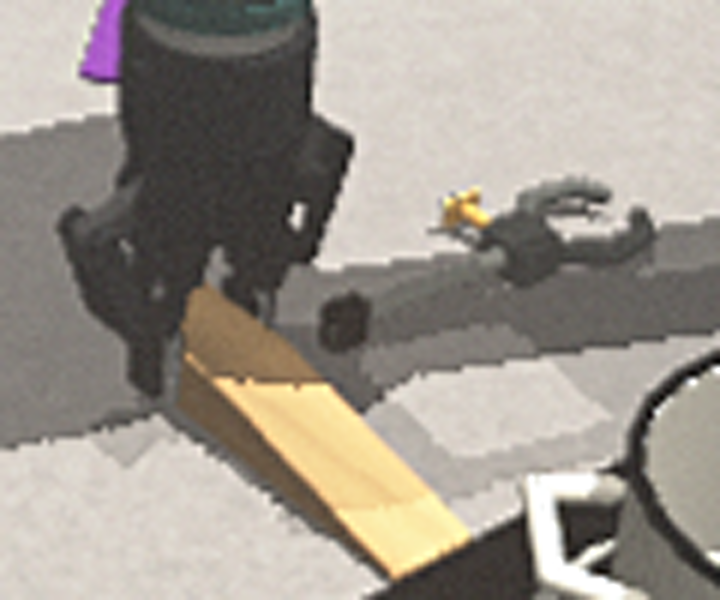

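```bash
python3 -c "
from h import *
p=np.array([.5211,-.0668,0]);x=np.array([.0869,.9962,0]);y=np.array([.9962,-.0869,0])
for n,q in dict(tipNear=p+.135*x+.02*y+[0,0,.003],tipFar=p+.135*x-.02*y+[0,0,.003],crestN=p+.025*x+.02*y+[0,0,.028],crestF=p+.025*x-.02*y+[0,0,.028],crestNbot=p+.025*x+.02*y).items(): print(n,((proj('scene',q)[0]-[300,190])*6).round())
f=lambda a,b:(300+a/6,190+b/6)
print(ray('scene',[f(340,320),f(345,348),f(325,345)],.011)[:,:2].round(3))
print(ray('top',[[222,224]],.011))
"
```

```text
tipNear [391. 570.]
tipFar [468. 529.]
crestN [203. 371.]
crestF [278. 336.]
crestNbot [200. 426.]
[[ 0.458 -0.046]
 [ 0.471 -0.031]
 [ 0.476 -0.038]]
[[ 0.46714874 -0.0502025   0.011     ]]
```

Emit:
servo_tool --increments '[{"slide":[0,0,0.001],"spin":0},{"slide":[0,0,0],"spin":0}]'

```text
clock: 10.85
position: [0.521, -0.0669, -0.039]
ee_rot: [0.0, 0.737, 0.676, -0.0]
contact_force: [0.5, 0.0, -1.2]
width: 0.0392
```

Emit:
servo_tool --increments '[{"slide":[0,0,0.001],"spin":0},{"slide":[0,0,0],"spin":0}]'

```text
clock: 11.05
position: [0.5212, -0.0669, -0.0395]
ee_rot: [0.0, 0.737, 0.676, 0.0]
contact_force: [-1.2, 0.2, 4.6]
width: 0.039
```

Emit:
servo_tool --increments '[{"slide":[0.01,0,-0.0005],"spin":0},{"slide":[0.015,0,0],"spin":0},{"slide":[0.02,0,0],"spin":0},{"slide":[0.02,0,0],"spin":0},{"slide":[0.015,0,0],"spin":0},{"slide":[0.005,0,0],"spin":0},{"slide":[0,0,0],"spin":0},{"slide":[0,0,0],"spin":0}]'

```text
clock: 11.85
position: [0.5285, 0.0182, -0.0395]
ee_rot: [-0.0, 0.737, 0.676, 0.0]
contact_force: [1.1, 0.7, 1.5]
width: 0.0391
```

```bash
python3 -c "
from h import *
need([.5324,.0607,-.0395],85.1)
s=eyes.get_image('scene');t=eyes.get_image('top');cv2.imwrite('pics/e1s.png',s);cv2.imwrite('pics/e1t.png',t)
cv2.imwrite('pics/e1.png',cv2.resize(np.hstack([s[190:410,330:550],t[130:270,50:200][:,:150] if 0 else cv2.resize(t[140:260,50:180],(238,220))]),None,fx=1.7,fy=2.5,interpolation=cv2.INTER_CUBIC))"
```

```text
clk 11.85 pos [ 0.5285  0.0182 -0.0395] yaw 85.0 zdir [ 1.e-04  5.e-04 -1.e+00] slide [0.0427 0.0002 0.    ] spin -0.10286239263763264 F [1.1  0.68 1.45] w 0.0391 q [-0.1   0.44  1.92  0.    0.78 -0.01]
```

View pics/e1.png

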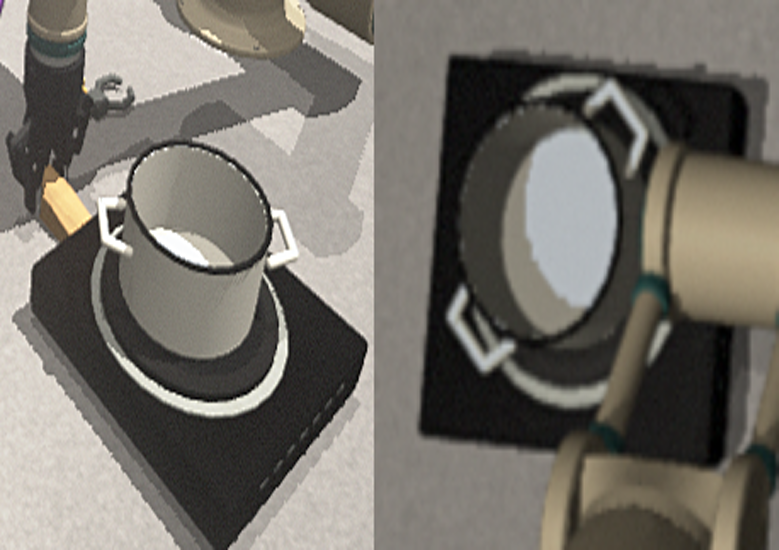

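Emit:
servo_tool --increments '[{"slide":[0.004,0,0],"spin":0},{"slide":[0.004,0,0],"spin":0},{"slide":[0.004,0,0],"spin":0},{"slide":[0,0,0],"spin":0}]'

```text
clock: 12.35
position: [0.5296, 0.0276, -0.0395]
ee_rot: [0.001, 0.737, 0.676, -0.001]
contact_force: [-0.2, -7.1, 1.5]
width: 0.039
```

Emit:
servo_tool --increments '[{"slide":[0.003,0,0],"spin":0},{"slide":[0.003,0,0],"spin":0},{"slide":[0.003,0,0],"spin":0},{"slide":[0,0,0],"spin":0}]'

```text
clock: 12.75
position: [0.5303, 0.0362, -0.0395]
ee_rot: [0.001, 0.737, 0.676, -0.001]
contact_force: [-0.7, -8.0, 0.8]
width: 0.0393
```

```bash
cat > flow.py <<'E'
from h import *
def flow(tag):
  for n,f0 in(('scene','pics/scene0.png'),('top','pics/top0.png')):
    a=cv2.imread(f0,0);im=eyes.get_image(n);cv2.imwrite(f'pics/{tag}{n}.png',im);b=cv2.cvtColor(im,cv2.COLOR_BGR2GRAY)
    if n=='scene': pts={'BRtop':(350,296),'BLtop':(462,395),'FLtop':(545,325),'rimL':(403,268),'rimR':(488,290),'ringB':(420,340),'backmid':(405,352),'left mid':(505,368)}
    else: pts={'BL':(74,152),'FL':(64,235),'BR':(168,157),'F':(130,242),'ringL':(106,190),'handleF':(80,212)}
    p=np.array(list(pts.values()),np.float32)[:,None]
    q,st,_=cv2.calcOpticalFlowPyrLK(a,b,p,None,winSize=(15,15),maxLevel=1)
    print(n,{k:(tuple((y-x)[0].round(2).tolist()),int(s[0])) for k,x,y,s in zip(pts,p,q,st)})
E
python3 -c "
from flow import *
need([.5324,.0607,-.0395],85.1)
flow('f1')"
```

```text
clk 12.75 pos [ 0.5303  0.0362 -0.0395] yaw 85.1 zdir [-2.e-04 -4.e-03 -1.e+00] slide [ 0.0246 -0.     -0.0001] spin -0.0008694203149843815 F [-0.71 -7.99  0.84] w 0.0393 q [-0.06  0.45  1.91 -0.01  0.78  0.03]
scene {'BRtop': ((0.25999999046325684, -0.8600000143051147), 1), 'BLtop': ((1.2200000286102295, -0.699999988079071), 1), 'FLtop': ((0.25999999046325684, 0.3499999940395355), 1), 'rimL': ((0.8100000023841858, -0.5600000023841858), 1), 'rimR': ((1.2000000476837158, 0.3700000047683716), 1), 'ringB': ((1.1699999570846558, 0.25999999046325684), 1), 'backmid': ((0.8399999737739563, -0.05999999865889549), 1), 'left mid': ((-0.11999999731779099, 0.3700000047683716), 1)}
top {'BL': ((-0.23000000417232513, -0.029999999329447746), 1), 'FL': ((-0.25, -0.029999999329447746), 1), 'BR': ((-0.27000001072883606, -0.23999999463558197), 1), 'F': ((-15.850000381469727, -0.9599999785423279), 1), 'ringL': ((0.3199999928474426, 0.9599999785423279), 1), 'handleF': ((-0.6399999856948853, 0.05999999865889549), 1)}
```

Emit:
servo_tool --increments '[{"slide":[0.002,0,0],"spin":0},{"slide":[0.003,0,0],"spin":0},{"slide":[0.003,0,0],"spin":0},{"slide":[0.003,0,0],"spin":0},{"slide":[0.003,0,0],"spin":0},{"slide":[0.003,0,0],"spin":0},{"slide":[0.002,0,0],"spin":0},{"slide":[0,0,0],"spin":0}]'

```text
clock: 13.65
position: [0.5319, 0.0549, -0.0395]
ee_rot: [0.001, 0.737, 0.676, -0.002]
contact_force: [-0.6, -9.4, 1.4]
width: 0.0394
```

```bash
python3 -c "
from flow import *
need([.5324,.0607,-.0395],85.1)
flow('f2')
s=cv2.imread('pics/f2scene.png');t=cv2.imread('pics/f2top.png')
cv2.imwrite('pics/f2.png',np.hstack([cv2.resize(s[190:410,330:550],(400,550)),cv2.resize(t[140:260,50:180],(400,550))]))"
```

```text
clk 13.65 pos [ 0.5319  0.0549 -0.0395] yaw 85.1 zdir [-4.0e-04 -4.3e-03 -1.0e+00] slide [ 0.0058  0.     -0.    ] spin 0.004090403937084375 F [-0.55 -9.37  1.38] w 0.0394 q [-0.02  0.45  1.9  -0.01  0.79  0.07]
scene {'BRtop': ((-8.130000114440918, -64.13999938964844), 1), 'BLtop': ((0.4399999976158142, -1.2400000095367432), 1), 'FLtop': ((0.6399999856948853, 0.6299999952316284), 1), 'rimL': ((2.0199999809265137, -1.3600000143051147), 1), 'rimR': ((2.7699999809265137, 0.75), 1), 'ringB': ((3.069999933242798, 0.6899999976158142), 1), 'backmid': ((1.6699999570846558, -0.09000000357627869), 1), 'left mid': ((0.11999999731779099, 0.5699999928474426), 1)}
top {'BL': ((-0.5400000214576721, -0.05000000074505806), 1), 'FL': ((-0.550000011920929, -0.03999999910593033), 1), 'BR': ((-0.75, -0.5600000023841858), 1), 'F': ((-21.8700008392334, -0.8100000023841858), 1), 'ringL': ((-1.3700000047683716, 0.5), 1), 'handleF': ((-1.6100000143051147, 0.019999999552965164), 1)}
```

View pics/f2.png

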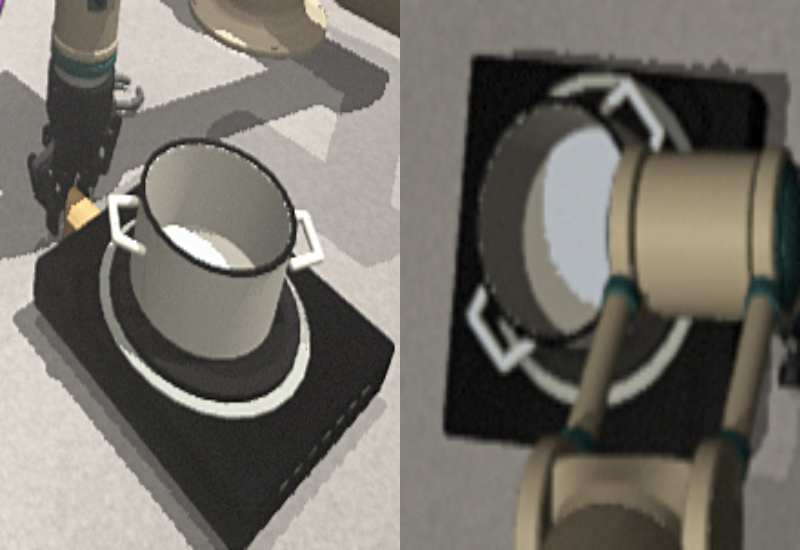

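```bash
python3 -c "
from h import *
a=cv2.imread('pics/e1s.png');b=cv2.imread('pics/f2scene.png')
r=lambda i:cv2.resize(cv2.convertScaleAbs(i[275:335,335:375],alpha=2,beta=20),(400,600),interpolation=cv2.INTER_CUBIC)
cv2.imwrite('pics/g.png',np.hstack([r(a),r(b)]))
# model: pixel motion of points vs foot lift h
c=np.array([.5485,.248]);X=np.array([.9964,-.0852]);Y=np.array([.0852,.9964])
def W(p,h,d=0):
    x,y,z=p;th=h/225.
    dy=y-117;y2=117+dy*np.cos(th)+z*np.sin(th)+d;z2=z*np.cos(th)-dy*np.sin(th)
    return np.r_[c+X*x/1000+Y*y2/1000,z2/1000]
P={'BRtop':(120,-131,52),'BRbot':(120,-135,17),'BLtop':(120,135,52),'FLtop':(-120,135,52),'backmidbottom':(120,0,13),'backmidtop':(120,0,52)}
for n in('scene','top'):
  for k,p in P.items(): print(n,k,proj(n,W(p,0)).round(1),[(proj(n,W(p,h))-proj(n,W(p,0))).round(2)[0].tolist() for h in(4,6,8)])
"
```

```text
scene BRtop [[348.1 300.1]] [[0.46, -1.36], [0.71, -2.03], [0.96, -2.69]]
scene BRbot [[345.7 311.6]] [[0.24, -1.49], [0.37, -2.23], [0.51, -2.97]]
scene BLtop [[464.4 399.1]] [[0.48, 0.57], [0.71, 0.86], [0.95, 1.15]]
scene FLtop [[546.8 330. ]] [[0.46, 0.45], [0.69, 0.67], [0.91, 0.9]]
scene backmidbottom [[395.4 357.3]] [[0.24, -0.67], [0.37, -1.0], [0.5, -1.33]]
scene backmidtop [[398.  342.6]] [[0.55, -0.46], [0.83, -0.68], [1.11, -0.9]]
top BRtop [[165.3 157.7]] [[-0.74, -0.28], [-1.12, -0.42], [-1.51, -0.57]]
top BRbot [[169.8 159.8]] [[-0.5, -0.26], [-0.76, -0.39], [-1.03, -0.52]]
top BLtop [[ 73.8 150.9]] [[-0.26, -0.0], [-0.39, -0.0], [-0.52, -0.0]]
top FLtop [[ 64.  234.4]] [[-0.26, -0.03], [-0.39, -0.04], [-0.52, -0.05]]
top backmidbottom [[124.9 156.7]] [[-0.33, -0.13], [-0.5, -0.19], [-0.68, -0.25]]
top backmidtop [[120.1 154.4]] [[-0.59, -0.15], [-0.88, -0.22], [-1.19, -0.3]]
```

View pics/g.png

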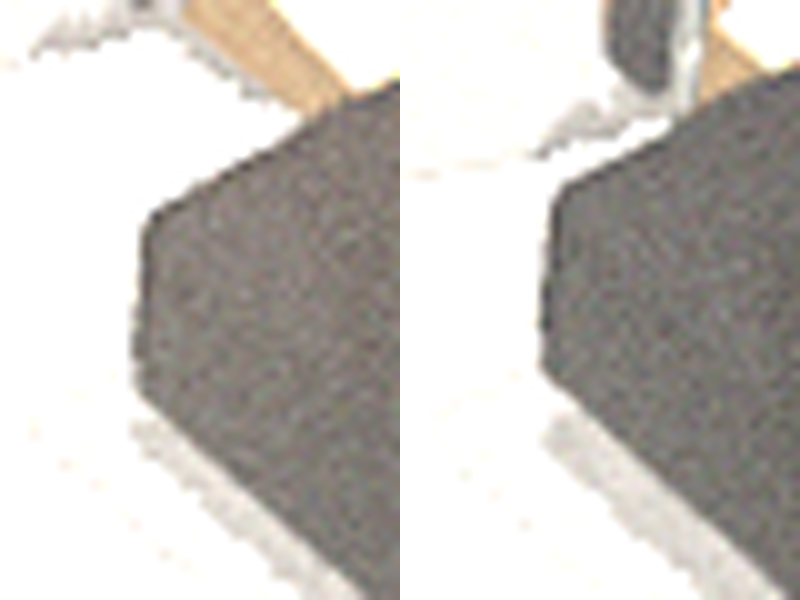

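```bash
cat > lift.py <<'E'
from h import *
c=np.array([.5485,.248]);X=np.array([.9964,-.0852]);Y=np.array([.0852,.9964])
def W(p,h,d=0):
    x,y,z=p;th=h/225.
    dy=y-117;y2=117+dy*np.cos(th)+z*np.sin(th)+d;z2=z*np.cos(th)-dy*np.sin(th)
    return np.r_[c+X*x/1000+Y*y2/1000,z2/1000]
def edge(g,x,y0,y1,th,rev=False):
    v=g[y0:y1,x].astype(float)
    if rev: v=v[::-1]
    i=np.argmax(v<th);s=i-1+(v[i-1]-th)/(v[i-1]-v[i]); return (y1-1-s) if rev else y0+s
def meas(f):
    a=cv2.imread('pics/e1s.png',0);b=cv2.imread(f,0)
    up=lambda g:np.array([edge(g,x,280,315,70) for x in range(352,360)])
    lo=lambda g:np.array([edge(g,x,300,360,45,True) for x in range(352,375)])
    print('up dy',np.round(up(b)-up(a),2),'lo dy',np.round(lo(b)-lo(a),2))
    for h in(4,5,6,7,8,9,10):
        # edge displacement at fixed column
        def ed(p,q,x,h):
            A,B=proj('scene',[W(p,h),W(q,h)]);return A[1]+(x-A[0])*(B-A)[1]/(B-A)[0]
        print(h,[round(ed(*e,h)-ed(*e,0),2) for e in(((120,-131,52),(60,-131,52),355),((120,-131,13),(120,-60,13),363))])
E
python3 -c "
from lift import *
meas('pics/f2scene.png')"
```

```text
up dy [ -2.08  -2.23  -1.86  -2.    -8.33  10.34 -14.21  -3.62] lo dy [-5.991e+01 -3.000e-02 -8.000e-02 -2.000e-02 -4.597e+01 -5.385e+01
 -5.000e-02 -4.796e+01 -5.575e+01 -5.174e+01 -5.266e+01 -4.969e+01
 -4.292e+01 -4.482e+01 -3.489e+01 -3.587e+01 -1.000e-02  1.000e-02
  1.930e+00  1.886e+01  2.089e+01  2.207e+01 -2.991e+01]
4 [np.float64(-1.09), np.float64(-1.42)]
5 [np.float64(-1.36), np.float64(-1.77)]
6 [np.float64(-1.62), np.float64(-2.13)]
7 [np.float64(-1.89), np.float64(-2.49)]
8 [np.float64(-2.15), np.float64(-2.85)]
9 [np.float64(-2.41), np.float64(-3.21)]
10 [np.float64(-2.66), np.float64(-3.57)]
```

```bash
python3 -c "
from lift import *
a=cv2.imread('pics/e1s.png',0);b=cv2.imread('pics/f2scene.png',0)
for x in(355,363,370,380): print(x,a[308:350,x].tolist(),b[308:350,x].tolist(),sep='\n')
"
```

```text
355
[58, 56, 58, 53, 47, 56, 54, 55, 61, 58, 52, 56, 76, 104, 106, 96, 104, 100, 127, 131, 124, 125, 129, 131, 128, 125, 143, 147, 142, 142, 215, 224, 218, 214, 207, 205, 212, 217, 211, 212, 210, 213]
[47, 53, 54, 52, 54, 51, 55, 47, 51, 60, 101, 106, 99, 106, 103, 100, 102, 122, 127, 130, 126, 132, 127, 132, 132, 130, 124, 143, 143, 145, 145, 216, 218, 222, 208, 208, 216, 216, 209, 213, 206, 210]
363
[52, 56, 49, 60, 58, 54, 54, 49, 49, 54, 60, 56, 51, 55, 55, 47, 59, 59, 52, 72, 102, 104, 99, 98, 94, 123, 134, 129, 130, 127, 131, 124, 121, 140, 140, 211, 218, 215, 210, 216, 214, 214]
[47, 51, 41, 51, 47, 54, 49, 49, 45, 49, 52, 50, 45, 54, 47, 51, 55, 85, 99, 103, 101, 102, 96, 93, 125, 135, 128, 131, 129, 129, 126, 127, 126, 117, 137, 219, 225, 216, 215, 216, 214, 214]
370
[50, 52, 51, 50, 51, 50, 51, 54, 49, 49, 51, 57, 52, 49, 53, 53, 55, 54, 54, 43, 54, 47, 55, 53, 53, 69, 94, 106, 99, 97, 106, 104, 121, 130, 126, 123, 123, 130, 128, 127, 139, 205]
[54, 51, 49, 54, 53, 50, 46, 48, 46, 39, 50, 45, 45, 50, 50, 50, 43, 51, 48, 53, 46, 44, 53, 71, 101, 104, 96, 102, 99, 101, 102, 129, 132, 130, 125, 123, 122, 127, 124, 127, 140, 139]
380
[48, 43, 50, 50, 50, 49, 52, 55, 47, 50, 43, 56, 55, 48, 50, 44, 53, 42, 46, 48, 47, 47, 53, 52, 44, 45, 48, 51, 49, 56, 51, 54, 52, 52, 70, 98, 104, 100, 97, 96, 102, 124]
[46, 46, 52, 46, 46, 46, 48, 51, 40, 42, 48, 51, 45, 51, 48, 41, 44, 47, 47, 49, 45, 45, 45, 49, 44, 53, 45, 49, 51, 46, 45, 45, 70, 97, 100, 100, 100, 100, 99, 96, 98, 122]
```

Emit:
servo_tool --increments '[{"slide":[0,0,0],"spin":0},{"slide":[0,0,0],"spin":0},{"slide":[0,0,0],"spin":0},{"slide":[0,0,0],"spin":0},{"slide":[0,0,0],"spin":0},{"slide":[0,0,0],"spin":0}]'

```text
clock: 14.35
position: [0.5318, 0.0549, -0.0395]
ee_rot: [0.001, 0.737, 0.676, -0.002]
contact_force: [-0.4, -9.5, 1.9]
width: 0.039
```

```bash
python3 -c "
from lift import *
need([.5324,.0607,-.0395],85.1)
s=eyes.get_image('scene');cv2.imwrite('pics/z.png',s)
b=cv2.cvtColor(s,cv2.COLOR_BGR2GRAY);a=cv2.imread('pics/e1s.png',0);a2=cv2.imread('pics/f2scene.png',0)
for x in(352,354): print(edge(a,x,280,315,70),edge(a2,x,280,315,70),edge(b,x,280,315,70))
f=lambda g,x,y0:(lambda v:y0+np.argmax(v>78)-1+(78-v[np.argmax(v>78)-1])/(v[np.argmax(v>78)]-v[np.argmax(v>78)-1]))(g[y0:350,x].astype(float))
for x in(355,359,363,367,370,375,380): print(x,[round(float(f(g,x,312)),2) for g in(a,a2,b)])
cv2.imwrite('pics/z2.png',cv2.resize(s[100:400,160:560],(800,600)))"
```

```text
clk 14.35 pos [ 0.5318  0.0549 -0.0395] yaw 85.1 zdir [-4.0e-04 -4.1e-03 -1.0e+00] slide [ 0.0058  0.0001 -0.    ] spin 0.0012655162352075422 F [-0.41 -9.46  1.88] w 0.039 q [-0.02  0.45  1.9  -0.01  0.79  0.07]
294.66265060240966 292.58730158730157 292.5753424657534
293.4117647058824 291.55223880597015 291.6101694915254
355 [320.07, 317.44, 317.45]
359 [323.46, 321.24, 321.28]
363 [327.2, 324.77, 324.83]
367 [330.85, 328.28, 328.41]
370 [333.36, 331.23, 331.27]
375 [337.81, 335.81, 335.86]
380 [342.29, 340.3, 340.43]
```

View pics/z2.png

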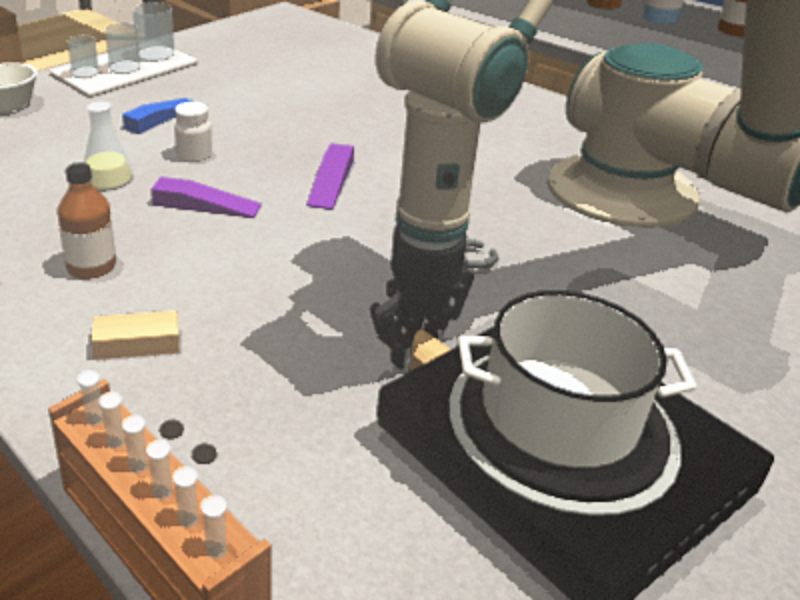

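```bash
python3 -c "
from rig import manip
print(manip.sign_off())"
```

```text
the job is handed in; nothing more can be done
None
```

I gripped the natural-wood wedge by its tail and pushed it flat under the middle of the hot plate's right lip. The job is handed in at about 14 s, with the wedge still held in place.

- **Lift:** I estimate both right feet are about 6.5 mm off the bench, within the 4–10 mm asked. Edge shifts in the camera image gave 6.2–7.4 mm, and the travel since the wedge touched gave 5.7–7.6 mm. The front foot was not seen directly. I inferred its lift from the plate tipping evenly about its left feet.
- **Push force:** It stayed at about 9.5 N, within the expected 7–13 N. The lift did not change over the last 0.7 s.
- **Plate and other things:** The plate's left edge moved by about 1.5 mm, which is almost all explained by the tilt, so sliding was under about 0.5 mm. The pot is still standing on the plate, and in the last picture nothing else looks moved.
- **Check that disagreed:** The reported tool height read about 40 mm lower than the cameras showed. I went by the images and the bench contact force instead. The reported x and y fitted the pictures to within a few millimetres.

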